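# Seat the probe thermometer at the bottom of the dry-block well

## Robot

A 7-joint arm with a two-finger parallel gripper is mounted at the origin on the work surface. World frame = base frame: x ahead of the robot, y to its left, z up, the work surface at z = 0. Lengths are in m, angles in degrees, forces in N, time in s.
With the tool pointing down it reaches from about 0.425 to 0.875 m from the base axis. Payload 4.7 kg.
Tool frame: the origin (TCP) lies between the finger pads; the fingertips stand 14 mm ahead of it and the grasp point (between the pads) lies 5 mm behind it; z points along the fingers, y is the line along which they close (so a half turn about z gives the same grasp; the last joint's range is limited). The gripper opens to 85 mm and grips with 20 to 120 N. Pads are 22 mm wide; open, the fingers measure 114 mm over their backs; the gripper's body (76 mm by 85 mm) begins 54 mm behind the grasp point. The pads swing forward as they close: fully open they stand 13 mm farther back than shut.
Start: joints at [64.693, 18.392, -4.016, 83.108, 1.295, 78.541, -3.26], TCP at [0.286, -0.584, 0.245] pointing down, gripper open.
Joint ranges: [-163.93, 163.93], [-17.29, 119.83], [-79.2, 71.16], [3.27, 140.29], [-89.18, 269.18], [5.43, 117.66], [-154.24, 154.24]. Speed limits (degrees/s): [147.25, 147.25, 180, 180, 180, 180, 180].

## Interface

Orientations are given as a 3x3 rotation matrix whose columns are the frame's x, y, z axes.
In Python, from bench import ctrl gives the robot as it stands. The module is installed in compiled form; this text tells all that it offers.
- The arm moves only by the tool arm_command, never from a script. Its argument "plan" is a list of rows, each a list of 7 numbers: the shift along the tool's x, y, z in cm, then the turn, a rotation vector about the tool's x, y, z in rad, then the closure in counts, from 0 (fully open) to 255 (shut). In form: [[dx, dy, dz, rx, ry, rz, hand], ...]. A call has 1 to 10 rows; each row is the pose to reach, as a shift and turn from the pose commanded when the call began, along the tool's axes at that moment; what a row does not reach only later rows make up. A row lasts 1/8 s, in which the tool goes at most 62.5 mm and 10.7 degrees, less where a joint would pass 70% of its speed; a pose out of reach is approached as far as the arm can. A call with a gripper value outside its range is refused whole. The fingers move at their own pace and stop on an object; "grip_force" is the grip in N (left out, the last holds). Time passes only in rows, so rows that repeat a pose let the fingers close. It gives the time, the measured TCP pose, the force, the opening and the grip force at its end, in the units of the state.
- ctrl.get_obs(): the state, without advancing time (a new reading comes with each control period).
- ctrl.snapshot(name): name is "scene" or "top" or "wrist"; returns (picture, depth): 480x640x3 uint8, blue, green, red; 480x640 float32, m along the optical axis (not along the pixel's ray), 0 where there is no reading.
- ctrl.get_calibration(name): a dict with "mtx" (3x3 intrinsics, pixels), "k1" (the pictures are not rectified: a ray, as slopes to the right and down, at radius r is drawn at 1 + k1 r^2 times it, then the intrinsics apply), "world_from_camera" (4x4, takes a point from camera to world coordinates). Camera axes: x right, y down, z forward; pixel columns grow to the right and rows downward; lengths in m; the calibration is good to about 2 mm. A picture is of the moment at which its call begins: read the wrist's pose just before it. get_calibration takes no time and is no camera call; for the wrist camera it gives the pose at the moment of the call.
- ctrl.sign_off(): hands the job in; it is judged then, once.
Trained networks look in the newest picture that a camera, given by its name, has taken for a name from the list of things; names that differ only in an ending like _2 or _b are one class to them, and where a whole thing is asked for, a point or a joint stands for the part that bears it (a point fixed in the world has none). Each returns a list of dicts, best first, with "p" (0 to 1); they miss things now and then, are a little off and sometimes report something else, mostly with a low value. They report only what shows in the picture. A call takes as long as a camera call.
- ctrl.masks_of(thing, camera): "mask" (480x640 bool, what is visible of it) and "rect" ([centre column, centre row, width, height] in pixels, round what is visible of it).
The state is a dict: "time": time; "q": joint angles; "qvel": joint speeds; "joint_efforts": joint torques, N m; "tcp_pos": TCP position; "eef_rot": TCP orientation; "wrist_force": force on the tool from outside, world axes, zero at the start; "torque": the same for the moment, N m; "width": finger opening in m; "grasp_force": force on a finger pad.
Only numpy, scipy, OpenCV 4.12 (cv2) and the standard library are available. Lean on these libraries where they do the work, as an engineer would, in place of code of your own. Each camera call takes 0.05 s, during which the arm holds its last target. There are 200 camera calls.

## Task

Take the probe thermometer out of its holder and push its rod straight down into the small hole in the middle of the heating block until the rod itself meets the bottom of the hole; the sliding stop on the rod meets the block first, so press on past it. Be gentle: about a kilogram's push, never as much as two. Keep the rod pressed on the bottom for a good second, then let go, leaving the thermometer standing there with its stop resting on the block. Leave the other things on the bench alone.

Things in the scene. Friction and masses are not known exactly. Their poses are not given: they have to be found in the camera images.
- heater: dry-block heater fixed to the bench: white case 150 x 190 x 76 mm, origin at the centre of its underside, z up. Bare aluminium block 100 x 120 mm in its top, flat face 85 mm above the bench. Six 18 mm tube holes, two rows of three, 30 mm either side of centre along x, 38 mm apart along y; two diagonal corner ones hold tubes with 19 mm caps standing 11 mm proud. In the middle: the thermometer well
- well_mouth (a point): centre of the mouth of the thermometer well, level with the block's upper face, 85 mm above the bench, z up. It is the block's only small hole: 11 mm across, upright, chamfered 1.5 mm, blind with a rigid flat bottom. Its depth is not known beforehand: anything from 33 to 54 mm
- holder: grey plastic thermometer holder fixed to the bench: 60 x 60 mm block, 45 mm high, on an 8 mm thick 90 x 90 mm foot; an 11 mm wide, 30 mm deep upright hole in its top centre holds the thermometer. Origin: centre of the underside, z up
- probe: probe thermometer, about 105 g, upright in the holder at the start, rod 30 mm deep in it. Origin at the rod's flat lower end, z along the rod to the handle. Steel rod, 8 mm diameter, 2.5 mm long chamfer at its foot, from 0 to 85 mm; white round handle, 20 mm diameter, from 85 to 137 mm, flat on top with a black round display
- probe_tip (a point): centre of the rod's flat lower end (the probe's origin)
- probe_grip (a point): middle of the upper handle, on its axis, 115 mm above the rod's lower end: a good place to grip, 20 mm wide from any side
- collar (a joint): the stop: a black plastic collar, about 25 mm across and 10 mm high, that slides along the rod and stays where it is left; pushing it along takes about 4 N. Value: how far it has been pushed up the rod, in m; 0 (at the start) has its underside 30 mm above the rod's lower end, 0.042 is its upper end of travel
- collar_under (a point): centre of the stop's flat underside, on the rod's axis
- reagent: bystander: amber bottle, 60 mm across, 130 mm high; origin at the centre of its underside
- slidebox: bystander: flat grey box for slides, 85 x 100 x 30 mm; origin at the centre of its underside
- tipbox: bystander: clear box of pipette tips, 77 x 117 x 56 mm; origin at the centre of its underside

How it is judged (in metres and radians):
On the way:
1. the rod presses on the bottom of the thermometer well with at least 3 N, upright and with the stop on the block, for 0.8 s (contact force between probe and well_floor_c0 above 3 N and horizontal distance between probe_tip and well_mouth below 0.004 m and z of collar_under in the frame of well_mouth below 0.0025 m and angle between probe's own z axis and vertical below 0.08 rad), for 0.8 s.
At the end, for the whole second after the job is handed in: the thermometer stands released and at rest in the middle well of the block, its rod more than 32 mm deep, its stop within 2.5 mm of the block's face (so it has not been lifted since it was bottomed) and within 5 mm of the well's centre, upright within 0.1 rad (horizontal distance between collar_under and well_mouth below 0.005 m and z of collar_under in the frame of well_mouth below 0.0025 m and z of probe_tip in the frame of well_mouth below -0.032 m and angle between probe's own z axis and vertical below 0.1 rad and linear speed of probe below 0.02 m/s); the robot touches nothing.
It fails at once if the thermometer is pressed on the heater or the bottom of its well with more than 20 N (contact force between probe and heater above 20 N or contact force between probe and well_floor_c0 above 20 N).
It fails at once if a bystander is moved by more than 20 mm (distance of any of reagent, slidebox, tipbox from where it was at the start of the episode above 0.02 m).
It also fails if it takes over 53 s, if anything falls off the work surface, if the arm or the gripper's body presses on something with over 40 N, if the wrist force passes 120 N, or if a joint passes its speed limit or range.

## Working session

There is one attempt and no reset: what is moved stays moved. The work goes in short steps, Python scripts to look and compute and a tool call to move; the robot and the scene stay as the last step left them, time stands still between calls to the robot, and variables do not carry over. Pictures are saved under pics/ and viewed, at most 10 in all, crops included, and the job is handed in when it is done.

Besides the shell and the picture viewer there is one more tool, called after ">>>" by a JSON object that holds its "method" and its "body". arm_command: Moves the arm, as the interface text tells. Its arguments: {"type":"object","properties":{"plan":{"type":"array"},"grip_force":{"type":"number"}},"required":["plan"]}

```bash
mkdir -p pics
cat > h.py <<'E'
import numpy as np, cv2
from bench import ctrl
def ray(cal,uv):
    K=cal["mtx"];uv=np.atleast_2d(np.asarray(uv,float))
    d=np.stack([(uv[:,0]-K[0][2])/K[0][0],(uv[:,1]-K[1][2])/K[1][1]],1)
    s=d.copy()
    for _ in range(20): s=d/(1+cal["k1"]*(s**2).sum(1,keepdims=True))
    return np.c_[s,np.ones(len(s))]
def cloud(cal,depth,mask):
    v,u=np.nonzero(mask&(depth>0)); r=ray(cal,np.c_[u,v])*depth[v,u][:,None]
    T=np.array(cal["world_from_camera"]); return r@T[:3,:3].T+T[:3,3]
def atz(cal,uv,z):
    T=np.array(cal["world_from_camera"]); r=ray(cal,uv)@T[:3,:3].T
    return T[:3,3]+r*((z-T[2,3])/r[:,2])[:,None]
E
python3 - <<'E'
from h import *
print(ctrl.get_obs())
ims=[]
for c in ["scene","top"]:
    im,d=ctrl.snapshot(c); cal=ctrl.get_calibration(c); ims.append(im)
    cv2.imwrite(f"pics/{c}0.png",im); np.save(f"{c}_d.npy",d)
    print(c,np.round(cal["world_from_camera"],3).tolist())
    for t in ["heater","holder","probe","collar","reagent","slidebox","tipbox"]:
        for m in ctrl.masks_of(t,c)[:2]:
            if m["p"]<.3: continue
            P=cloud(cal,d,m["mask"])
            print(t,round(m["p"],2),np.round(m["rect"]),len(P),*( [np.round(np.percentile(P,q,axis=0),3) for q in (2,50,98)] if len(P) else []))
E
```

```text
{'time': 0.0, 'q': array([64.69314575, 18.44021219, -4.01305625, 83.17362483,  1.29394024,
       78.54018596, -3.25948462]), 'qvel': array([-0.01843168,  0.00819537, -0.05582989, -0.12011311, -0.07329885,
        0.08946154, -0.01903151]), 'joint_efforts': array([ 3.23358818e-04, -4.93575561e+01, -3.82426484e-01, -3.14326644e+01,
        1.29024556e-02,  1.15833554e-02, -5.93144648e-06]), 'tcp_pos': array([ 0.28582977, -0.58322818,  0.24422125]), 'eef_rot': array([[ 8.97915932e-01,  4.40166027e-01, -9.20734316e-04],
       [ 4.40166980e-01, -8.97914394e-01,  1.66447211e-03],
       [-9.40965197e-05, -1.89983287e-03, -9.99998191e-01]]), 'wrist_force': array([ 0.05237252,  0.26711835, -0.92739279]), 'torque': array([ 0.00689208,  0.05380752, -0.00715005]), 'grasp_force': 0.0, 'width': 0.08555061878634566}
scene [[0.885, 0.339, -0.32, 0.95], [0.466, -0.637, 0.613, -0.699], [0.004, -0.692, -0.722, 0.963], [0.0, 0.0, 0.0, 1.0]]
heater 0.76 [330. 223.  72.  70.] 3178 [0.463 0.091 0.007] [0.548 0.145 0.075] [0.608 0.274 0.089]
holder 0.56 [291. 323.  46.  44.] 1042 [ 0.549 -0.228  0.003] [
[... 716 characters left out ...]
2.] 4776 [0.456 0.093 0.031] [0.526 0.186 0.077] [0.6   0.279 0.09 ]
holder 0.75 [396. 234.  44.  40.] 1028 [ 0.546 -0.226 -0.002] [ 0.588 -0.168  0.011] [ 0.647 -0.127  0.049]
probe 0.64 [400. 228.  17.  17.] 157 [ 0.586 -0.187  0.045] [ 0.594 -0.173  0.113] [ 0.606 -0.164  0.155]
collar 0.44 [401. 229.  16.  10.] 150 [ 0.587 -0.185  0.048] [ 0.594 -0.173  0.122] [ 0.605 -0.165  0.156]
reagent 0.67 [131. 331.  38.  28.] 812 [0.335 0.466 0.002] [0.363 0.483 0.085] [0.391 0.514 0.132]
slidebox 0.77 [513. 229.  43.  40.] 1332 [ 0.556 -0.533  0.008] [ 0.599 -0.482  0.028] [ 0.644 -0.433  0.034]
tipbox 0.63 [298. 158.  50.  38.] 1502 [ 0.769  0.013 -0.001] [0.806 0.072 0.05 ] [0.855 0.13  0.057]
```

View pics/top0.png

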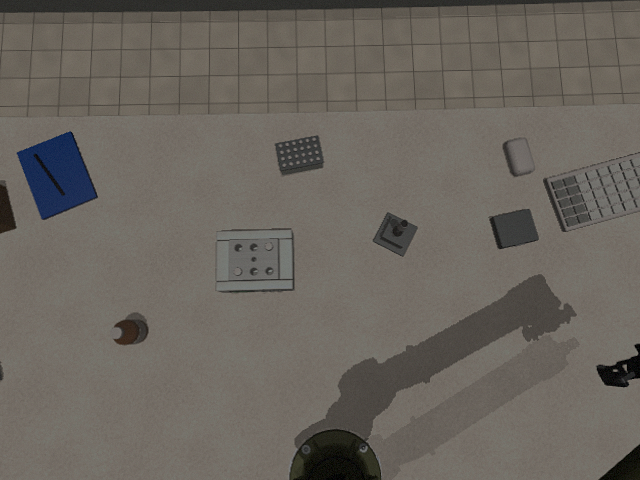

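View pics/scene0.png

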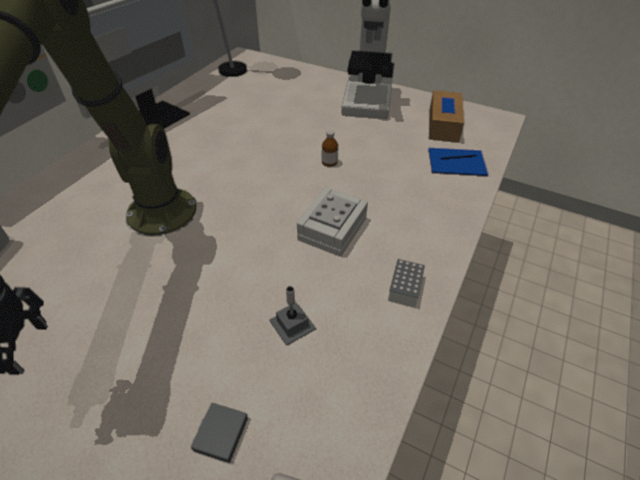

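The top view shows the heater's block at about (255,260), with the well between its two rows of holes, and the probe in its holder at (398,228). The scene view agrees: heater (333,222), holder (292,322). Next I'll check the wrist camera geometry and get a first target.

Run:
```python
from h import *
o=ctrl.get_obs(); R=o["eef_rot"]; c=ctrl.get_calibration("wrist"); T=np.array(c["world_from_camera"])
print("cam in tool",np.round(R.T@(T[:3,3]-o["tcp_pos"]),3),np.round(R.T@T[:3,:3],3).tolist(),c["mtx"],c["k1"])
for p in ([.598,-.176,.245],[.528,.185,.245]): print(np.round(R.T@(np.array(p)-o["tcp_pos"])*100,2))
d=np.load("top_d.npy"); cal=ctrl.get_calibration("top"); dm=d>0
P=cloud(cal,d,dm); 
s=P[(abs(P[:,0]-.53)<.12)&(abs(P[:,1]-.186)<.12)&(abs(P[:,2]-.086)<.004)]
r=cv2.minAreaRect(s[:,:2].astype(np.float32)*1000);print("block",r,np.median(s[:,2]))
s=P[(abs(P[:,0]-.598)<.03)&(abs(P[:,1]+.176)<.03)]
for a,b in((.14,.17),(.058,.14),(.04,.058)):
  k=s[(s[:,2]>a)&(s[:,2]<b)]; print(len(k),k.mean(0),np.median(k,0))
```

```text
cam in tool [ 0.079 -0.    -0.127] [[0.0, -0.951, -0.308], [1.0, 0.0, 0.0], [-0.0, -0.308, 0.951]] [[376.69361002   0.         317.34034465]
 [  0.         376.69361002 239.78880812]
 [  0.           0.           1.        ]] -0.07630464799453382
[ 4.595e+01 -2.287e+01  3.000e-02]
[ 5.556e+01 -5.837e+01  3.000e-02]
block ((520.7857055664062, 200.3812255859375), (146.91107177734375, 118.62918090820312), 88.79930114746094) 0.08450834484058412
63 [ 0.59637144 -0.17572435  0.1503961 ] [ 0.59596729 -0.17582215  0.15123249]
36 [ 0.59285632 -0.17177356  0.11127396] [ 0.5920614  -0.17083237  0.11666969]
354 [ 0.59428342 -0.17301639  0.04567939] [ 0.59183634 -0.17121454  0.04473347]
```

>>> {"method": "arm_command", "body": {"plan": [[2,-1,0,0,0,0,0],[6.4,-3.2,0,0,0,0,0],[12,-6,0,0,0,0,0],[17.5,-8.7,0,0,0,0,0],[23,-11.4,0,0,0,0,0],[28.5,-14.2,0,0,0,0,0],[34,-16.9,0,0,0,0,0],[39.5,-19.7,0,0,0,0,0],[44,-21.9,0,0,0,0,0],[45.9,-22.9,0,0,0,0,0]]}}

```text
time: 2.05
tcp_pos: [0.5992, -0.1694, 0.2455]
eef_rot: [[0.895, 0.447, 0.001], [0.447, -0.895, 0.002], [0.002, -0.002, -1.0]]
wrist_force: [0.2, -0.6, 0.9]
width: 0.0856
grasp_force: 0.0
```

>>> {"method": "arm_command", "body": {"plan": [[0,0,0,0,0,0,0],[0,0,0,0,0,0,0]]}}

```text
time: 2.3
tcp_pos: [0.5966, -0.1768, 0.2453]
eef_rot: [[0.898, 0.439, -0.001], [0.439, -0.898, -0.001], [-0.001, 0.001, -1.0]]
wrist_force: [-0.1, -0.3, -0.0]
width: 0.0857
grasp_force: 0.0
```

Run:
```python
from h import *
o=ctrl.get_obs(); R=o["eef_rot"]; c=ctrl.get_calibration("wrist")
im,d=ctrl.snapshot("wrist"); cv2.imwrite("pics/w1.png",im); np.savez("w1.npz",d=d,im=im)
print(o["tcp_pos"],o["time"],o["wrist_force"],o["q"])
P=cloud(c,d,np.ones_like(d,bool)); o2=P[(abs(P[:,0]-.597)<.03)&(abs(P[:,1]+.177)<.03)]
for a,b in((.146,.17),(.1,.146),(.058,.1),(.048,.058),(.04,.048)):
  k=o2[(o2[:,2]>a)&(o2[:,2]<b)]
  if len(k): print(len(k),k.mean(0),k.min(0),k.max(0))
for t in ("probe","collar"):
  for m in ctrl.masks_of(t,"wrist")[:1]: print(t,m["p"],m["rect"])
```

```text
[ 0.59664663 -0.17677652  0.24529221] 2.3 [-0.10424778 -0.30532839 -0.00837175] [ 31.56650126  16.33553323 -21.52344174  86.74799356   6.12187271
  78.0962417  -54.36747375]
746 [ 0.5988894  -0.17585781  0.15041357] [ 0.58827948 -0.18612876  0.14604045] [ 0.60796907 -0.16650931  0.15292968]
497 [ 0.60473705 -0.17288182  0.12462657] [ 0.59303616 -0.18563857  0.10216722] [ 0.608492   -0.16609449  0.14587018]
45 [ 0.60097202 -0.17508251  0.06718253] [ 0.59846332 -0.17879783  0.05821087] [ 0.60746186 -0.17241213  0.09978042]
445 [ 0.60151378 -0.17455214  0.05276647] [ 0.58674166 -0.18930768  0.0480845 ] [ 0.61079096 -0.16365673  0.05777924]
2504 [ 0.60295387 -0.17417343  0.04289962] [ 0.5671302  -0.2069666   0.04020054] [ 0.62688079 -0.14703637  0.04780448]
probe 0.71 [316.8, 226.9, 29.5, 69.7]
collar 0.85 [316.6, 208.7, 32.1, 23.5]
```

View pics/w1.png

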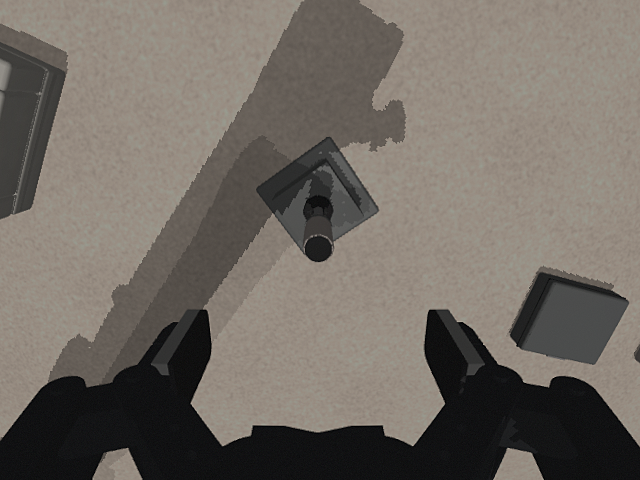

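The wrist view shows the handle's top disc at (318,249), centred between the fingers, with the collar at (317,209) and the holder clear around it. I can descend 12 cm with a 1.5 mm correction.

>>> {"method": "arm_command", "body": {"plan": [[0.15,0,2,0,0,0,0],[0.15,0,5,0,0,0,0],[0.15,0,8,0,0,0,0],[0.15,0,10.5,0,0,0,0],[0.15,0,11.7,0,0,0,0],[0.15,0,12,0,0,0,0],[0.15,0,12,0,0,0,0],[0.15,0,12,0,0,0,0]]}}

```text
time: 3.45
tcp_pos: [0.5995, -0.1755, 0.1265]
eef_rot: [[0.898, 0.44, 0.002], [0.44, -0.898, -0.001], [0.001, 0.001, -1.0]]
wrist_force: [0.2, 0.2, 0.5]
width: 0.0857
grasp_force: 0.0
```

>>> {"method": "arm_command", "body": {"plan": [[0,0,0,0,0,0,120],[0,0,0,0,0,0,160],[0,0,0,0,0,0,235],[0,0,0,0,0,0,235],[0,0,0,0,0,0,235],[0,0,0,0,0,0,235],[0,0,0,0,0,0,235],[0,0,0,0,0,0,235]], "grip_force": 60}}

```text
time: 4.45
tcp_pos: [0.5989, -0.1754, 0.1254]
eef_rot: [[0.898, 0.44, 0.0], [0.44, -0.898, -0.0], [0.0, 0.0, -1.0]]
wrist_force: [-1.1, 0.5, 1.4]
width: 0.0187
grasp_force: 58.4
```

>>> {"method": "arm_command", "body": {"plan": [[0,0,-0.5,0,0,0,235],[0,0,-1.5,0,0,0,235],[0,0,-3,0,0,0,235],[0,0,-5,0,0,0,235],[0,0,-7.5,0,0,0,235],[0,0,-10,0,0,0,235],[0,0,-12,0,0,0,235],[0,0,-13,0,0,0,235],[0,0,-13,0,0,0,235]]}}

```text
time: 5.58
tcp_pos: [0.5991, -0.1754, 0.256]
eef_rot: [[0.898, 0.44, 0.001], [0.44, -0.898, -0.0], [0.001, 0.001, -1.0]]
wrist_force: [0.5, -0.1, -1.2]
width: 0.0186
grasp_force: 58.5
```

Run:
```python
from h import *
o=ctrl.get_obs(); R=o["eef_rot"]
print(o["tcp_pos"],o["wrist_force"],o["width"],o["q"])
im,d=ctrl.snapshot("top"); cal=ctrl.get_calibration("top")
c=im[225:297,213:297]; cv2.imwrite("pics/heat.png",cv2.resize(c,None,fx=9,fy=8,interpolation=cv2.INTER_CUBIC))
for uv in ([254,259],[255,260]): 
  p=atz(cal,uv,.085)[0]; print(p,R.T@(p-o["tcp_pos"])*100)
```

```text
[ 0.59906263 -0.17536074  0.25604015] [ 0.47449033 -0.071663   -1.1931259 ] 0.01863597402065585 [ 31.4535615   16.23798727 -21.64647485  85.64661163   6.04323944
  79.19934886 -54.41731305]
[0.52958566 0.18625564 0.085     ] [  9.66763354 -35.54306544  17.07949758]
[0.52704866 0.183807   0.085     ] [  9.3320459  -35.43488573  17.07934129]
```

View pics/heat.png

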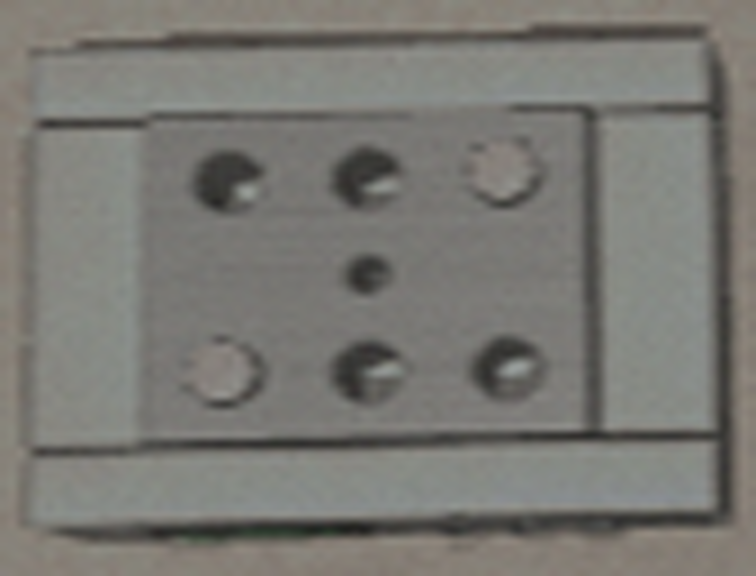

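The crop shows the well at crop (369,273), which is full image (253.6, 258.7), in the middle of the six holes. Capped tubes stand at upper right and lower left. That puts the well near (0.530, 0.187), so I'll carry the probe over at tip height 146 mm.

>>> {"method": "arm_command", "body": {"plan": [[0.3,-1,0,0,0,0,235],[1.1,-4,0,0,0,0,235],[2.3,-8.5,0,0,0,0,235],[3.8,-14,0,0,0,0,235],[5.3,-19.5,0,0,0,0,235],[6.8,-25,0,0,0,0,235],[8.2,-30,0,0,0,0,235],[9.1,-33.5,0,0,0,0,235],[9.6,-35.2,0,0,0,0,235],[9.75,-35.6,0,0,0,0,235]]}}

```text
time: 6.88
tcp_pos: [0.5292, 0.1878, 0.2548]
eef_rot: [[0.897, 0.442, -0.001], [0.442, -0.897, -0.001], [-0.001, 0.0, -1.0]]
wrist_force: [0.6, 0.4, -1.7]
width: 0.0186
grasp_force: 58.6
```

>>> {"method": "arm_command", "body": {"plan": [[0,0,0,0,0,0,235],[0,0,0,0,0,0,235],[0,0,0,0,0,0,235]]}}

```text
time: 7.25
tcp_pos: [0.53, 0.186, 0.2552]
eef_rot: [[0.899, 0.438, -0.0], [0.438, -0.899, -0.0], [-0.0, 0.0, -1.0]]
wrist_force: [-0.7, -0.4, -1.6]
width: 0.0185
grasp_force: 58.6
```

Run:
```python
from h import *
o=ctrl.get_obs(); R=o["eef_rot"]; c=ctrl.get_calibration("wrist")
im,d=ctrl.snapshot("wrist"); cv2.imwrite("pics/w2.png",im); np.savez("w2.npz",d=d,im=im)
print(o["tcp_pos"],o["time"],o["wrist_force"],o["q"],o["width"])
```

```text
[0.53004661 0.18597271 0.25522836] 7.25 [-0.73166496 -0.36371095 -1.58001087] [  9.69045524   9.95007494 -35.49819852  94.09035141   5.91033743
  77.85577203 -90.65097552] 0.01852613527212365
```

View pics/w2.png

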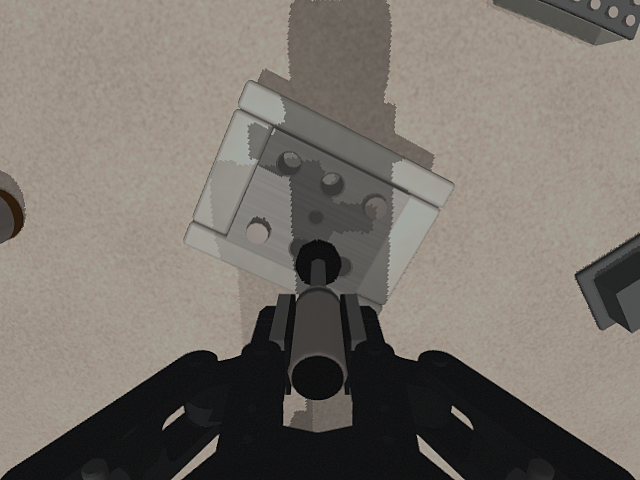

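Run:
```python
from h import *
o=ctrl.get_obs(); R=o["eef_rot"]; c=ctrl.get_calibration("wrist"); f=np.load("w2.npz"); im=f["im"];d=f["d"]
g=cv2.cvtColor(im,cv2.COLOR_BGR2GRAY).astype(int)
w=g[200:235,298:336]; print("row\n",w[::2,::2])
m=np.zeros(g.shape,bool)
bg=cv2.medianBlur(g.astype(np.uint8),41)
thr=np.percentile(w,50)-12
_,lab,st,ce=cv2.connectedComponentsWithStats((w<thr).astype(np.uint8)); print(thr,st,ce)
def show(n,uv,z):
    p=atz(c,uv,z)[0]; print(n,np.round(p,4),np.round((R.T@(p-o["tcp_pos"]))*100,3))
for i in range(1,len(ce)):
    if st[i,4]>40: show("well",ce[i]+[298,200],.085)
P=cloud(c,d,np.ones_like(d,bool)); Q=(P-o["tcp_pos"])@R
for a,b in((.062,.078),(.03,.062),(-.035,-.02)):
  k=Q[(abs(Q[:,0])<.02)&(abs(Q[:,1])<.015)&(Q[:,2]>a)&(Q[:,2]<b)]; print(a,len(k),k.mean(0),np.percentile(k,1,axis=0),np.percentile(k,99,axis=0))
s=P[(abs(P[:,2]-.085)<.003)&(abs(P[:,0]-.53)<.05)&(abs(P[:,1]-.186)<.05)];print("face z",np.median(s[:,2]))
```

```text
row
 [[76 73 71 73 75 76 76 73 73 73 75 74 77 76 77 75 72 72 91]
 [76 76 76 74 72 75 74 76 75 74 74 73 75 76 78 75 76 75 82]
 [74 76 74 77 75 74 72 72 75 76 76 75 73 73 74 75 78 77 75]
 [71 73 73 74 75 76 76 74 72 72 74 76 76 74 74 73 74 76 78]
 [73 72 71 72 74 75 75 77 77 75 73 74 75 75 76 74 72 72 74]
 [74 74 75 73 71 73 74 70 67 69 68 74 73 72 75 76 74 75 73]
 [73 73 73 74 73 73 63 56 58 59 56 63 72 76 73 72 73 75 75]
 [75 75 72 73 74 70 58 56 55 57 57 58 62 77 76 75 72 71 74]
 [73 74 73 75 73 63 55 57 58 59 57 58 58 71 75 75 76 75 71]
 [73 74 73 74 75 67 55 56 56 56 57 59 59 68 72 73 74 74 76]
 [75 75 73 74 74 70 60 58 57 57 57 56 68 74 73 72 72 72 74]
 [76 76 74 74 74 74 69 59 56 57 56 64 68 75 74 73 72 71 74]
 [73 74 76 75 74 74 74 69 67 68 68 71 72 72 74 74 74 74 71]
 [75 75 73 73 75 75 75 75 73 74 75 75 76 76 74 71 73 74 73]
 [75 76 75 75 74 73 74 76 76 75 74 75 73 72 74 77 73 72 73]
 [73 73 74 76 76 75 73 74 75 75 74 74 75 74 74 74 74 74 72]
 [75 74 74 73 74 75 76 75 72 74 75 75 76 77 75 75 74 75 95]
 [73 73 73 74 73 73 75 76 77 76 74 73 74 75 75 74 72 95 92]]
62.0 [[   0    0   38   35 1197]
 [  11   11   14   13  133]] [[18.61403509 17.00167084]
 [17.47368421 16.98496241]]
well [0.5309 0.1887 0.085 ] [ 0.193 -0.178 17.028]
0.062 1322 [0.00127054 0.00013017 0.07236634] [-0.01169733 -0.01196846  0.06316583] [0.01124655 0.01252721 0.07736827]
0.03 260 [1.74204087e-03 6.68550163e-06 5.01943141e-02] [-0.00067547 -0.00378047  0.03925761] [0.00288783 0.00376182 0.06147832]
-0.035 4363 [ 0.00217762 -0.00012976 -0.02516696] [-0.00998985 -0.01451461 -0.0344024 ] [ 0.01220168  0.01457477 -0.02022604]
face z 0.0830198145155068
```

Well is at (315.5,217) in the wrist view, with the collar at (319,263). The well lies 1.5–2 mm along tool +x and 2 mm along −y. I'll correct for that, descend 3.5 cm and check again.

>>> {"method": "arm_command", "body": {"plan": [[0.15,-0.2,0,0,0,0,235],[0.15,-0.2,1,0,0,0,235],[0.15,-0.2,2.2,0,0,0,235],[0.15,-0.2,3.2,0,0,0,235],[0.15,-0.2,3.5,0,0,0,235],[0.15,-0.2,3.5,0,0,0,235],[0.15,-0.2,3.5,0,0,0,235],[0.15,-0.2,3.5,0,0,0,235]]}}

```text
time: 8.3
tcp_pos: [0.5303, 0.1898, 0.2207]
eef_rot: [[0.898, 0.44, 0.001], [0.44, -0.898, 0.0], [0.001, 0.0, -1.0]]
wrist_force: [0.2, -0.3, -0.4]
width: 0.0187
grasp_force: 58.6
```

Run:
```python
from h import *
o=ctrl.get_obs(); R=o["eef_rot"]; c=ctrl.get_calibration("wrist")
im,d=ctrl.snapshot("wrist"); np.savez("w3.npz",d=d,im=im)
print(o["tcp_pos"],o["time"],o["wrist_force"],o["width"])
T=np.array(c["world_from_camera"])
P=cloud(c,d,np.ones_like(d,bool)); Q=(P-o["tcp_pos"])@R
k=Q[(abs(Q[:,0])<.02)&(abs(Q[:,1])<.015)&(Q[:,2]>.062)&(Q[:,2]<.078)]; print(np.percentile(k,1,axis=0),np.percentile(k,99,axis=0),k.mean(0))
s=P[(abs(P[:,2]-.085)<.005)&(abs(P[:,0]-.53)<.05)&(abs(P[:,1]-.186)<.05)];print("face z",np.median(s[:,2]))
K=c["mtx"]
for z in (.083,.085):
  p=np.linalg.inv(T)@np.append([.5315,.188,z],1) ; print(K[0][0]*p[0]/p[2]+K[0][2],K[1][1]*p[1]/p[2]+K[1][2])
cv2.imwrite("pics/w3.png",cv2.resize(im[150:330,220:420],None,fx=3,fy=3,interpolation=cv2.INTER_CUBIC))
```

```text
[0.53029589 0.18978581 0.22070289] 8.3 [ 0.16380627 -0.27958758 -0.36498883] 0.018730110904815352
[-0.0116694  -0.01192881  0.06358559] [0.01146291 0.01251639 0.07721486] [0.00133404 0.00016346 0.07234832]
face z 0.08288553554707359
320.584843435908 230.48716543932616
320.60817474024003 231.26918974455495
```

View pics/w3.png

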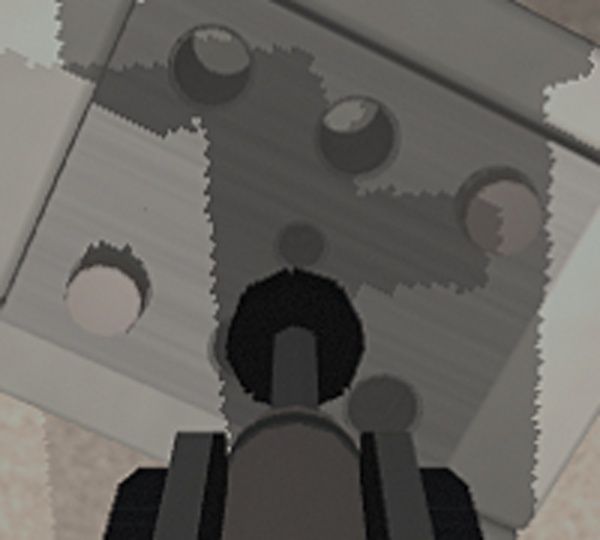

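The crop shows the well at (301,244), which is full image (320,231). The probe axis is about 1.5 mm to its left, so I'll correct +0.15 cm in tool y and lower into the mouth.

>>> {"method": "arm_command", "body": {"plan": [[0,0.15,0.5,0,0,0,235],[0,0.15,1.2,0,0,0,235],[0,0.15,1.8,0,0,0,235],[0,0.15,2.2,0,0,0,235],[0,0.15,2.4,0,0,0,235],[0,0.15,2.6,0,0,0,235],[0,0.15,2.8,0,0,0,235],[0,0.15,3,0,0,0,235]]}}

```text
time: 9.35
tcp_pos: [0.5308, 0.1884, 0.1903]
eef_rot: [[0.898, 0.44, 0.0], [0.44, -0.898, -0.0], [0.0, 0.0, -1.0]]
wrist_force: [-1.0, -0.5, -0.2]
width: 0.0183
grasp_force: 58.6
```

>>> {"method": "arm_command", "body": {"plan": [[0,0,0,0,0,0,235],[0,0,0,0,0,0,235]]}}

```text
time: 9.6
tcp_pos: [0.5308, 0.1883, 0.1903]
eef_rot: [[0.898, 0.44, 0.0], [0.44, -0.898, -0.0], [0.0, 0.0, -1.0]]
wrist_force: [-0.1, 0.6, -0.7]
width: 0.0185
grasp_force: 58.6
```

>>> {"method": "arm_command", "body": {"plan": [[0,0,0.3,0,0,0,235],[0,0,0.6,0,0,0,235],[0,0,0.9,0,0,0,235],[0,0,1.2,0,0,0,235],[0,0,1.5,0,0,0,235],[0,0,1.8,0,0,0,235],[0,0,2,0,0,0,235],[0,0,2,0,0,0,235]]}}

```text
time: 10.6
tcp_pos: [0.5307, 0.1883, 0.1701]
eef_rot: [[0.898, 0.44, -0.0], [0.44, -0.898, -0.0], [-0.0, -0.0, -1.0]]
wrist_force: [-0.1, 0.2, -1.3]
width: 0.0185
grasp_force: 58.6
```

>>> {"method": "arm_command", "body": {"plan": [[0,0,0.1,0,0,0,235],[0,0,0.2,0,0,0,235],[0,0,0.3,0,0,0,235],[0,0,0.4,0,0,0,235]]}}

```text
time: 11.1
tcp_pos: [0.5307, 0.1883, 0.1662]
eef_rot: [[0.898, 0.44, -0.0], [0.44, -0.898, -0.0], [-0.0, 0.0, -1.0]]
wrist_force: [0.2, -0.3, -0.8]
width: 0.0186
grasp_force: 58.6
```

>>> {"method": "arm_command", "body": {"plan": [[0,0,0.05,0,0,0,235],[0,0,0.1,0,0,0,235],[0,0,0.15,0,0,0,235],[0,0,0.2,0,0,0,235],[0,0,0.2,0,0,0,235]]}}

```text
time: 11.72
tcp_pos: [0.5309, 0.1884, 0.1646]
eef_rot: [[0.898, 0.44, 0.0], [0.44, -0.898, -0.0], [0.0, 0.0, -1.0]]
wrist_force: [-1.1, -0.6, 3.5]
width: 0.0184
grasp_force: 58.6
```

The stop touched the block at TCP z of about 0.165. The 4.4 N cost about 0.4 mm of deflection, so stiffness is near 11 N/mm and 1 mm steps are safe.

>>> {"method": "arm_command", "body": {"plan": [[0,0,0.05,0,0,0,235],[0,0,0.1,0,0,0,235],[0,0,0.15,0,0,0,235],[0,0,0.15,0,0,0,235]]}}

```text
time: 12.22
tcp_pos: [0.5308, 0.1883, 0.1627]
eef_rot: [[0.898, 0.44, 0.0], [0.44, -0.898, -0.0], [0.0, 0.0, -1.0]]
wrist_force: [0.3, 0.6, 2.3]
width: 0.0188
grasp_force: 58.6
```

>>> {"method": "arm_command", "body": {"plan": [[0,0,0.05,0,0,0,235],[0,0,0.1,0,0,0,235],[0,0,0.1,0,0,0,235]]}}

```text
time: 12.6
tcp_pos: [0.5308, 0.1883, 0.1617]
eef_rot: [[0.898, 0.44, 0.0], [0.44, -0.898, -0.0], [0.0, 0.0, -1.0]]
wrist_force: [0.3, 0.5, 2.3]
width: 0.0188
grasp_force: 58.6
```

Run:
```python
from h import *
for i in range(6):
    o=ctrl.get_obs(); print(np.round(o["tcp_pos"]*1000,2),np.round(o["wrist_force"],2),np.round(o["q"],3),np.round(o["joint_efforts"][[1,3,5]],2))
    ctrl.snapshot("top")
```

```text
[530.8  188.32 161.72] [0.27 0.49 2.27] [  8.595  14.153 -35.139 100.795   8.749  67.786 -92.93 ] [-36.66 -28.31  -0.16]
[530.8  188.33 161.75] [-0.86 -0.08  3.14] [  8.595  14.15  -35.139 100.795   8.748  67.785 -92.932] [-36.69 -28.32  -0.14]
[530.8  188.33 161.72] [1.09 0.19 3.05] [  8.593  14.154 -35.138 100.794   8.749  67.786 -92.931] [-36.72 -28.34  -0.13]
[530.77 188.34 161.74] [-0.39 -0.4   2.29] [  8.595  14.15  -35.14  100.796   8.746  67.787 -92.931] [-36.75 -28.35  -0.12]
[530.81 188.31 161.72] [-0.7   0.55  2.07] [  8.598  14.153 -35.14  100.794   8.749  67.786 -92.931] [-36.77 -28.36  -0.1 ]
[530.77 188.29 161.72] [ 0.23 -0.17  1.65] [  8.595  14.152 -35.138 100.796   8.749  67.791 -92.931] [-36.8  -28.37  -0.09]
```

The arm holds position to 0.02 mm, so force is the only cue. I'll use short 0.7 mm steps and a lighter grip so the handle slips as a safeguard.

>>> {"method": "arm_command", "body": {"plan": [[0,0,0.04,0,0,0,235],[0,0,0.07,0,0,0,235]], "grip_force": 30}}

```text
time: 13.15
tcp_pos: [0.5308, 0.1883, 0.1611]
eef_rot: [[0.898, 0.44, 0.0], [0.44, -0.898, -0.0], [0.0, 0.0, -1.0]]
wrist_force: [-0.4, -0.4, 3.2]
width: 0.0183
grasp_force: 58.6
```

>>> {"method": "arm_command", "body": {"plan": [[0,0,0.04,0,0,0,235],[0,0,0.08,0,0,0,235]], "grip_force": 30}}

```text
time: 13.4
tcp_pos: [0.5308, 0.1883, 0.1603]
eef_rot: [[0.898, 0.44, 0.0], [0.44, -0.898, -0.0], [0.0, 0.0, -1.0]]
wrist_force: [0.3, -0.0, 3.5]
width: 0.0185
grasp_force: 58.6
```

>>> {"method": "arm_command", "body": {"plan": [[0,0,0.04,0,0,0,235],[0,0,0.08,0,0,0,235]]}}

```text
time: 13.65
tcp_pos: [0.5308, 0.1884, 0.1595]
eef_rot: [[0.898, 0.44, 0.0], [0.44, -0.898, -0.0], [0.0, 0.0, -1.0]]
wrist_force: [-0.7, 0.7, 2.9]
width: 0.0184
grasp_force: 58.6
```

>>> {"method": "arm_command", "body": {"plan": [[0,0,0.04,0,0,0,235],[0,0,0.08,0,0,0,235]]}}

```text
time: 13.9
tcp_pos: [0.5308, 0.1883, 0.1587]
eef_rot: [[0.898, 0.44, 0.0], [0.44, -0.898, -0.0], [0.0, 0.0, -1.0]]
wrist_force: [0.4, -0.3, 2.6]
width: 0.0188
grasp_force: 58.6
```

>>> {"method": "arm_command", "body": {"plan": [[0,0,0.04,0,0,0,235],[0,0,0.08,0,0,0,235]]}}

```text
time: 14.15
tcp_pos: [0.5308, 0.1883, 0.1579]
eef_rot: [[0.898, 0.44, 0.0], [0.44, -0.898, -0.0], [0.0, 0.0, -1.0]]
wrist_force: [0.1, -0.1, 3.7]
width: 0.0187
grasp_force: 58.6
```

>>> {"method": "arm_command", "body": {"plan": [[0,0,0.04,0,0,0,235],[0,0,0.08,0,0,0,235]]}}

```text
time: 14.4
tcp_pos: [0.5308, 0.1883, 0.1571]
eef_rot: [[0.898, 0.44, 0.0], [0.44, -0.898, -0.0], [0.0, 0.0, -1.0]]
wrist_force: [0.8, -0.1, 2.9]
width: 0.0189
grasp_force: 58.6
```

>>> {"method": "arm_command", "body": {"plan": [[0,0,0.04,0,0,0,235],[0,0,0.08,0,0,0,235]]}}

```text
time: 14.65
tcp_pos: [0.5308, 0.1883, 0.1562]
eef_rot: [[0.898, 0.44, 0.0], [0.44, -0.898, -0.0], [-0.0, 0.0, -1.0]]
wrist_force: [-0.8, -1.0, 3.4]
width: 0.0184
grasp_force: 58.6
```

>>> {"method": "arm_command", "body": {"plan": [[0,0,0.04,0,0,0,235],[0,0,0.08,0,0,0,235]]}}

```text
time: 14.9
tcp_pos: [0.5307, 0.1883, 0.1554]
eef_rot: [[0.898, 0.44, -0.0], [0.44, -0.898, -0.0], [-0.0, 0.0, -1.0]]
wrist_force: [0.4, -0.7, 2.8]
width: 0.0186
grasp_force: 58.6
```

>>> {"method": "arm_command", "body": {"plan": [[0,0,0.04,0,0,0,235],[0,0,0.08,0,0,0,235]]}}

```text
time: 15.15
tcp_pos: [0.5308, 0.1883, 0.1546]
eef_rot: [[0.898, 0.44, 0.0], [0.44, -0.898, -0.0], [-0.0, 0.0, -1.0]]
wrist_force: [0.4, -0.4, 3.0]
width: 0.018
grasp_force: 58.6
```

>>> {"method": "arm_command", "body": {"plan": [[0,0,0.04,0,0,0,235],[0,0,0.08,0,0,0,235]]}}

```text
time: 15.4
tcp_pos: [0.5308, 0.1883, 0.1538]
eef_rot: [[0.898, 0.44, 0.0], [0.44, -0.898, -0.0], [-0.0, 0.0, -1.0]]
wrist_force: [0.6, -0.5, 2.8]
width: 0.0188
grasp_force: 58.6
```

>>> {"method": "arm_command", "body": {"plan": [[0,0,0.04,0,0,0,235],[0,0,0.08,0,0,0,235]]}}

```text
time: 15.65
tcp_pos: [0.5308, 0.1883, 0.1531]
eef_rot: [[0.898, 0.44, 0.0], [0.44, -0.898, -0.0], [0.0, 0.0, -1.0]]
wrist_force: [0.5, -0.7, 2.6]
width: 0.0185
grasp_force: 58.6
```

>>> {"method": "arm_command", "body": {"plan": [[0,0,0.04,0,0,0,235],[0,0,0.08,0,0,0,235]]}}

```text
time: 15.9
tcp_pos: [0.5308, 0.1883, 0.1523]
eef_rot: [[0.898, 0.44, 0.0], [0.44, -0.898, -0.0], [-0.0, 0.0, -1.0]]
wrist_force: [0.5, -0.5, 3.3]
width: 0.0182
grasp_force: 58.6
```

>>> {"method": "arm_command", "body": {"plan": [[0,0,0.04,0,0,0,235],[0,0,0.08,0,0,0,235]]}}

```text
time: 16.15
tcp_pos: [0.5307, 0.1883, 0.1514]
eef_rot: [[0.898, 0.44, -0.0], [0.44, -0.898, -0.0], [-0.0, 0.0, -1.0]]
wrist_force: [0.8, 0.1, 2.6]
width: 0.0183
grasp_force: 58.6
```

>>> {"method": "arm_command", "body": {"plan": [[0,0,0.04,0,0,0,235],[0,0,0.08,0,0,0,235]]}}

```text
time: 16.4
tcp_pos: [0.5309, 0.1883, 0.1513]
eef_rot: [[0.898, 0.44, 0.0], [0.44, -0.898, -0.0], [0.0, 0.0, -1.0]]
wrist_force: [-2.2, -0.4, 8.1]
width: 0.0186
grasp_force: 58.7
```

The force rose to 8.1 N (3 N before) and travel stalled at z = 0.1513, so the rod is on the floor with about 5 N. Depth is about 43–44 mm. Next is a short hold to see whether the force drifts.

>>> {"method": "arm_command", "body": {"plan": [[0,0,0,0,0,0,235],[0,0,0,0,0,0,235]]}}

```text
time: 16.65
tcp_pos: [0.5309, 0.1884, 0.1513]
eef_rot: [[0.898, 0.44, 0.0], [0.44, -0.898, -0.0], [0.0, 0.0, -1.0]]
wrist_force: [-0.2, -0.9, 5.9]
width: 0.0188
grasp_force: 58.7
```

>>> {"method": "arm_command", "body": {"plan": [[0,0,0.03,0,0,0,235],[0,0,0.03,0,0,0,235]]}}

```text
time: 16.9
tcp_pos: [0.5309, 0.1884, 0.1512]
eef_rot: [[0.898, 0.44, 0.001], [0.44, -0.898, -0.0], [0.0, 0.001, -1.0]]
wrist_force: [-1.0, -0.7, 8.4]
width: 0.0186
grasp_force: 58.8
```

>>> {"method": "arm_command", "body": {"plan": [[0,0,0.02,0,0,0,235],[0,0,0.02,0,0,0,235],[0,0,0.02,0,0,0,235]]}}

```text
time: 17.27
tcp_pos: [0.531, 0.1885, 0.1512]
eef_rot: [[0.898, 0.44, 0.001], [0.44, -0.898, -0.0], [0.001, 0.001, -1.0]]
wrist_force: [-1.0, -0.9, 8.3]
width: 0.0184
grasp_force: 58.8
```

Run:
```python
from h import *
for i in range(8):
    o=ctrl.get_obs(); print(round(o["time"],2),np.round(o["tcp_pos"]*1000,2),np.round(o["wrist_force"],2),np.round(o["joint_efforts"][[1,3,5]],2))
    ctrl.snapshot("top")
```

```text
17.27 [530.96 188.46 151.22] [-0.95 -0.91  8.33] [-34.18 -26.15  -0.75]
17.32 [530.95 188.45 151.19] [-0.84 -1.24  8.3 ] [-34.18 -26.15  -0.75]
17.38 [530.93 188.44 151.21] [-0.93 -1.12  8.96] [-34.18 -26.15  -0.75]
17.43 [530.97 188.45 151.23] [-0.42 -1.4   9.38] [-34.18 -26.16  -0.75]
17.48 [530.94 188.45 151.2 ] [-2.16 -2.01  8.52] [-34.18 -26.15  -0.75]
17.52 [530.94 188.43 151.21] [-0.49 -0.93  8.22] [-34.18 -26.15  -0.75]
17.57 [530.95 188.44 151.2 ] [-1.35 -1.45  8.62] [-34.18 -26.15  -0.75]
17.62 [530.96 188.44 151.21] [-1.05 -1.41  9.19] [-34.18 -26.15  -0.75]
```

Holding at a steady 9 N or so, for another 1.25 s.

>>> {"method": "arm_command", "body": {"plan": [[0,0,0,0,0,0,235],[0,0,0,0,0,0,235],[0,0,0,0,0,0,235],[0,0,0,0,0,0,235],[0,0,0,0,0,0,235],[0,0,0,0,0,0,235],[0,0,0,0,0,0,235],[0,0,0,0,0,0,235],[0,0,0,0,0,0,235],[0,0,0,0,0,0,235]]}}

```text
time: 18.92
tcp_pos: [0.5309, 0.1884, 0.1512]
eef_rot: [[0.898, 0.44, 0.001], [0.44, -0.898, -0.0], [0.0, 0.001, -1.0]]
wrist_force: [-1.8, -2.1, 8.3]
width: 0.0185
grasp_force: 58.8
```

>>> {"method": "arm_command", "body": {"plan": [[0,0,-0.04,0,0,0,235],[0,0,-0.04,0,0,0,200],[0,0,-0.04,0,0,0,180],[0,0,-0.04,0,0,0,160],[0,0,-0.04,0,0,0,120],[0,0,-0.04,0,0,0,60],[0,0,-0.04,0,0,0,0],[0,0,-0.04,0,0,0,0],[0,0,-0.04,0,0,0,0]]}}

```text
time: 20.05
tcp_pos: [0.5308, 0.1883, 0.1506]
eef_rot: [[0.898, 0.44, 0.0], [0.44, -0.898, -0.0], [-0.0, 0.0, -1.0]]
wrist_force: [0.0, 0.5, 0.0]
width: 0.0855
grasp_force: 0.0
```

Released. Retreating straight up, then checking.

>>> {"method": "arm_command", "body": {"plan": [[0,0,-0.5,0,0,0,0],[0,0,-1.5,0,0,0,0],[0,0,-3,0,0,0,0],[0,0,-5,0,0,0,0],[0,0,-7,0,0,0,0],[0,0,-9,0,0,0,0],[0,0,-10,0,0,0,0],[0,0,-10,0,0,0,0]]}}

```text
time: 21.05
tcp_pos: [0.5312, 0.1886, 0.2516]
eef_rot: [[0.898, 0.44, 0.002], [0.44, -0.898, 0.0], [0.002, 0.001, -1.0]]
wrist_force: [-0.9, 0.2, -0.5]
width: 0.0854
grasp_force: 0.0
```

Run:
```python
from h import *
o=ctrl.get_obs(); c=ctrl.get_calibration("wrist")
im,d=ctrl.snapshot("wrist"); cv2.imwrite("pics/w4.png",im)
print(o["tcp_pos"],o["time"],o["wrist_force"])
P=cloud(c,d,np.ones_like(d,bool)); Q=P[(abs(P[:,0]-.531)<.02)&(abs(P[:,1]-.1885)<.02)]
for a,b in((.165,.19),(.088,.105)):
  k=Q[(Q[:,2]>a)&(Q[:,2]<b)]; lo,hi=np.percentile(k,2,axis=0),np.percentile(k,98,axis=0); print(len(k),lo,hi,(lo+hi)/2)
```

```text
[0.53115768 0.18858805 0.25164062] 21.05 [-0.94973774  0.20559642 -0.5314886 ]
986 [0.52070873 0.18030915 0.16603619] [0.53813634 0.19808312 0.17793667] [0.52942253 0.18919613 0.17198643]
530 [0.5220464  0.17645587 0.0897395 ] [0.54189659 0.20001145 0.10065203] [0.5319715  0.18823366 0.09519577]
```

View pics/w4.png

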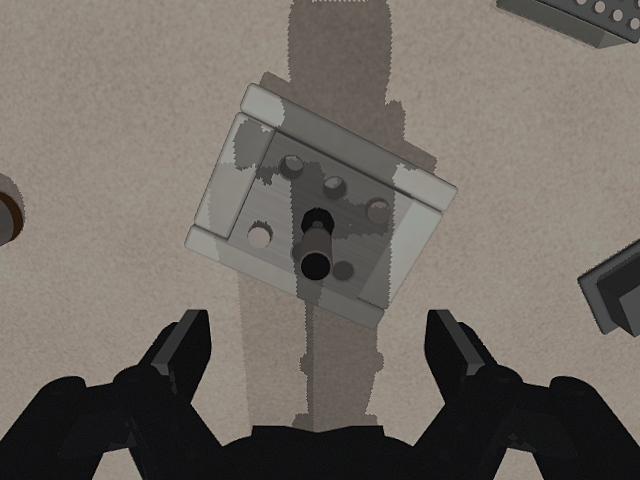

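The view shows the thermometer standing in the well, collar at (317,222) and handle top at (315,267). I'll check the collar height once before handing in.

Run:
```python
from h import *
im,d=ctrl.snapshot("wrist"); c=ctrl.get_calibration("wrist")
P=cloud(c,d,np.ones_like(d,bool)); r=np.hypot(P[:,0]-.5315,P[:,1]-.1885)
k=P[(r>5e-3)&(r<.013)&(P[:,2]<.115)&(P[:,2]>.07)]; h=np.histogram(k[:,2],bins=np.arange(.078,.112,.002)); print(h[0],np.round(h[1],3))
k=P[(r>.016)&(r<.02)&(P[:,2]<.115)&(P[:,2]>.07)];print("face",np.median(k[:,2]))
k=P[(r<.018)&(P[:,2]>.165)]; print("handle top",np.percentile(k[:,2],[50,90]))
```

```text
[  0  48  83  16  21  23  89 302   6   0   0   0   0   0   0   0] [0.078 0.08  0.082 0.084 0.086 0.088 0.09  0.092 0.094 0.096 0.098 0.1
 0.102 0.104 0.106 0.108 0.11 ]
face 0.0822215933186668
handle top [0.31481461 0.3206862 ]
```

The collar's top is 10 mm above the block face, which is its own height, so it rests on the block. Handing in.

```bash
python3 -c "
from bench import ctrl
print(ctrl.sign_off())"
```

```text
the job is handed in; nothing more can be done
None
```

The thermometer was pressed onto the bottom of the well, about 44 mm deep, at about 9 N for roughly 2 s. It was then released, standing with its stop on the block, and the job is handed in; sign-off returned no verdict.

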